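# Refit the slotted cover of the draining basin

## Task

The draining basin has been rinsed out: put its slotted steel cover back on. Lift the cover off the cutting board by its handle, hook the edge with the two tongues under the basin's lip, let the other edge down under control (do not let it fall) until the cover lies fully down on the ledge inside the rim, then swing the catch fully across the cover's edge and leave everything else where it is.

Things in the scene. Friction and masses are not known exactly. Their poses are not given: they have to be found in the camera images.
- basin: Draining basin: fixed stainless tray on the table, rim 65 mm above the table, rectangular opening 176 mm (x) by 210 mm (y), a ledge round its inside 10 mm below the rim. Origin on the table under the middle of the opening. x points from the lip side (nearest the robot) to the catch side, z up.
- opening (a point): Middle of the basin's opening at ledge height, 55 mm above the table; basin axes. From here the inner walls are at x = -88 and +88 mm, y = -105 and +105 mm. The ledge is 24 mm wide at the lip side and 12 to 14 mm elsewhere; the cover lies on it with 6 mm of play in all along x and 5 mm to either side.
- lip (a point): Middle of the lower inner edge of the lip, a raised 3 mm steel strip along the whole side nearest the robot, at (-74, 0, +12) mm from the opening point; basin axes. The lip overhangs the opening by 14 mm (x = -88 to -74 mm); its underside is 12 mm and its top 15 mm above the ledge. The gap under it is open towards +x.
- catch (a joint): Swivel catch, rad: 0 = straight across the opening towards the lip, over the seated cover's edge (a stop); up to 1.8 = swung aside along the rim to the basin's +y. Starts aside at 1.4 to 1.75, clear of the opening; light friction, stays where left. Steel bar 14 x 4 mm, reaching 40 mm from its pivot at (104, 0) mm from the opening point; underside 1.5 mm above the rim.
- catch_knob (a point): Centre of the catch's upright round black knob: 12 mm in diameter, 30 mm tall (15 mm either way from here), standing on the bar 32 mm from the pivot; this point is 21.5 mm above the rim. Moves on a level arc with the catch.
- cover: Slotted stainless cover, 150 mm (x) by 200 mm (y) by 8 mm thick, 0.36 to 0.6 kg, starting flat on the cutting board, handle up. Origin: underside, centre of the plate. -x points to the edge with the two tongues, z up out of the plate.
- cover_handle (a point): Centre of the cover's grip bar: a flat steel bar 70 mm long (cover x), 8 mm wide (y), 12 mm tall, central on the plate, on two end legs at x = -30 and +30 mm. It is 38 mm above the cover's underside, with 24 mm of free height between bar and plate. Cover axes.
- cover_tongues (a point): Middle of the line through the ends of the two tongues: flat tabs 4 mm thick, flush with the underside, 40 mm wide, centred 60 mm to either side, standing out 20 mm from one 200 mm edge of the cover. At (-95, 0, -36) mm from the grip bar's centre, half-way up the tongues. Cover axes.
- cover_plain_edge (a point): Middle of the lower edge opposite the tongues, at (75, 0, -38) mm from the grip bar's centre; cover axes. With the cover in place it lies on the ledge, 0 to 6 mm from the wall at the catch side.
- board: Fixed white cutting board 300 x 400 x 20 mm, flat on the table; origin at the centre of its underside. The cover lies on it, with a tub and tweezers beside it.
- tub: Bystander: small white lidded tub, 56 mm in diameter, 55 mm tall, standing on the board; origin at its underside.
- tweezers: Bystander: steel fish-bone tweezers, 118 mm long, lying on the board; origin at its underside.
- can: Bystander: drinks can, 66 mm in diameter, 115 mm tall, beyond the basin and board; origin at its underside.
- spice_jar: Bystander: black jar with a lid, 72 mm in diameter, 100 mm tall, beyond the basin and board; origin at its underside.
- portion_tray: Bystander: clear two-part tray 120 x 170 x 30 mm, beyond the basin and board; origin at its underside.

How it is judged:
On the way, in this order (a step that is already met when the one before it is completed fails the run):
1. the cover's tongues are under the basin's lip (at least 5 mm in, between lip and ledge) while its plain edge is still up above the rim (x of cover_tongues in the frame of lip below -0.005 m and z of cover_tongues in the frame of lip between -0.014 and 0 m and z of cover_plain_edge in the frame of opening above 0.012 m), for 0.1 s.
2. the cover lies down on the ledge: plain edge within 4 mm of the ledge, tongues at least 5 mm under the lip (x of cover_tongues in the frame of lip below -0.005 m and z of cover_tongues in the frame of lip below -0.004 m and z of cover_plain_edge in the frame of opening below 0.004 m and angle between cover_handle's own z axis and vertical below 0.03 rad), for 0.2 s.
3. the catch is swung across the cover's edge (within 0.2 rad of its stop) (value of joint catch below 0.2 rad), for 0.1 s.
At the end, for the whole second after the job is handed in: The cover lies at rest on the basin's ledge, level within 0.03 rad, its tongues at least 5 mm under the lip and its plain edge within 4 mm of the ledge, and the catch stands within 0.2 rad of straight across over its edge; nothing is held (all of step 2 and linear speed of cover below 0.02 m/s and value of joint catch below 0.2 rad); the robot touches nothing.
It fails at once if the cover falls into the basin: it swings down faster than 4 rad/s while over the opening (angular speed of cover above 4 rad/s and horizontal distance between cover_handle and opening below 0.06 m and z of cover_tongues in the frame of opening below 0.03 m).
It fails at once if a bystander is shifted by more than 40 mm (distance of any of tub, tweezers, can, spice_jar, portion_tray from where it was at the start of the episode above 0.04 m).
It also fails if it takes over 58 s, if anything falls off the work surface, if the arm or the gripper's body presses on something with over 40 N, if the wrist force passes 120 N, or if a joint passes its speed limit or range.

## Robot

A 6-joint arm with a two-finger parallel gripper is mounted at the origin on the work surface. World frame = base frame: x ahead of the robot, y to its left, z up, the work surface at z = 0. Lengths are in m, angles in rad, forces in N, time in s.
With the tool pointing down it reaches from about 0.35 to 0.975 m from the base axis. Payload 4.9 kg.
Tool frame: the origin (TCP) lies at the very end of the fingers, on their centre line; the grasp point (between the pads) lies 19 mm behind it; z points along the fingers, y is the line along which they close (so a half turn about z gives the same grasp; the last joint's range is limited). The gripper opens to 85 mm and grips with 20 to 120 N. Pads are 22 mm wide; open, the fingers measure 114 mm over their backs; the gripper's body (76 mm by 85 mm) begins 54 mm behind the grasp point. The pads swing forward as they close: fully open they stand 13 mm farther back than shut.
Start: joints at [-1.365, 0.053, 1.613, -0, 1.476, -0.119], TCP at [0.199, -0.592, 0.231] pointing down, gripper open.
Joint ranges: [-3.01, 3.01], [-1.01, 2.22], [0.06, 2.58], [-1.02, 4.17], [0.09, 2.62], [-3.14, 3.14]. Speed limits (rad/s): [2.57, 2.57, 3.14, 3.14, 3.14, 3.14].

## Interface

Orientations are given as a rotation vector (axis times angle).
In Python, from station import ctrl, imaging gives the robot as it stands.
- The arm moves only by the tool play_rows, never from a script. Its argument "series" is a list of rows, each a list of 3 entries, a list of its own where there are three numbers: the opening, from 0 (shut) to 1 (fully open), then the shift along the tool's x, y, z each as a share of 0.05 m, from -1 to 1, then the turn, a rotation vector about the tool's x, y, z each as a share of 8 degrees, from -1 to 1. In form: [[grip, [dx, dy, dz], [ax, ay, az]], ...]. A call has 1 to 8 rows; each row shifts and turns the commanded pose from where the row before left it, along the tool's axes as they then stand; what a row does not reach is not made up. A row lasts 1/8 s, in which the tool goes at most 62.5 mm and 10.7 degrees, less where a joint would pass 70% of its speed; a pose out of reach is approached as far as the arm can. A call with a number of a shift or a turn outside -1 to 1 is refused whole. A call with a gripper value outside its range is refused whole. The fingers move at their own pace and stop on an object; "force" is the grip in N (left out, the last holds). Time passes only in rows, so rows that do not move let the fingers close. It gives the time, the measured TCP pose, the force, the opening and the grip force at its end, in the units of the state.
- ctrl.get_obs(): the state, without advancing time (a new reading comes with each control period).
- imaging.get_image(name): name is "side" or "top"; returns a dict with "color" (384x512x3 uint8, blue, green, red), "fx", "fy", "cx", "cy" (pixels), "D" ([k1, k2, p1, p2, k3] as OpenCV has them; the pictures are not rectified), "extrinsics" (4x4, takes a point from world to camera coordinates). Camera axes: x right, y down, z forward; pixel columns grow to the right and rows downward; lengths in m; the calibration is good to about 2 mm. A picture is of the moment at which its call begins. There is no depth.
- ctrl.finish_job(): hands the job in; it is judged then, once.
The state is a dict: "t": time; "q": joint angles; "dq": joint speeds; "effort": joint torques, N m; "tool_pos": TCP position; "tool_rot": TCP orientation; "contact_force": force on the tool from outside, world axes, zero at the start; "wrist_torque": the same for the moment, N m; "opening": finger opening in m; "grip_force": force on a finger pad.
Only numpy, scipy, OpenCV 4.12 (cv2) and the standard library are available. Lean on these libraries where they do the work, as an engineer would, in place of code of your own. Each camera call takes 0.05 s, during which the arm holds its last target. There are 200 camera calls.

## Working session

There is one attempt and no reset: what is moved stays moved. The work goes in short steps, Python scripts to look and compute and a tool call to move; the robot and the scene stay as the last step left them, time stands still between calls to the robot, and variables do not carry over. Pictures are saved under pics/ and viewed, at most 10 in all, crops included, and the job is handed in when it is done.

Besides the shell and the picture viewer there is one more tool, called after ">>>" by a JSON object that holds its "fn" and its "kwargs". play_rows: Moves the arm, as the interface text tells. Shift numbers are shares of 0.05 m and turn numbers shares of 8 degrees, none past 1 either way. Its arguments: {"type":"object","properties":{"series":{"type":"array"},"force":{"type":"number"}},"required":["series"]}

```bash
ls; mkdir -p pics
python3 - <<'E'
from station import ctrl, imaging
import cv2,pickle
for n in ("side","top"):
    d=imaging.get_image(n); cv2.imwrite(f"pics/{n}0.png",d["color"]); pickle.dump(d,open(f"{n}0.pkl","wb"))
    print(n,{k:d[k] for k in("fx","fy","cx","cy","D")}); print(d["extrinsics"])
o=ctrl.get_obs(); print({k:o[k] for k in("t","q","tool_pos","tool_rot","opening")})
E
```

```text
pics
side {'fx': 485.00030746649105, 'fy': 485.00030746649105, 'cx': 248.5257422205588, 'cy': 184.99028906913682, 'D': array([0.03336279, 0.        , 0.        , 0.        , 0.        ])}
[[-0.84900869 -0.52830476  0.00885025  0.49791383]
 [-0.33854286  0.53104034 -0.77677854  0.23165121]
 [ 0.40567596 -0.66248791 -0.62971166  1.22577365]
 [ 0.          0.          0.          1.        ]]
top {'fx': 497.0063696361049, 'fy': 497.0063696361049, 'cx': 255.3897889314974, 'cy': 189.29831721894206, 'D': array([-0.19974008,  0.        ,  0.        ,  0.        ,  0.        ])}
[[ 0.02720659 -0.99955044  0.01259866  0.01930074]
 [-0.99561099 -0.02822406 -0.0892309   0.57051056]
 [ 0.08954637 -0.01011569 -0.99593128  1.26270324]
 [ 0.          0.          0.          1.        ]]
{'t': 0.1, 'q': array([-1.36500019e+00,  5.32558759e-02,  1.61415010e+00,  1.35794082e-05,
        1.47598318e+00, -1.18976249e-01]), 'tool_pos': array([ 0.19933699, -0.59177369,  0.23021157]), 'tool_rot': array([-3.09849139e+00, -5.07619899e-01,  1.01190701e-04]), 'opening': 0.08565438121578921}
```

View pics/side0.png

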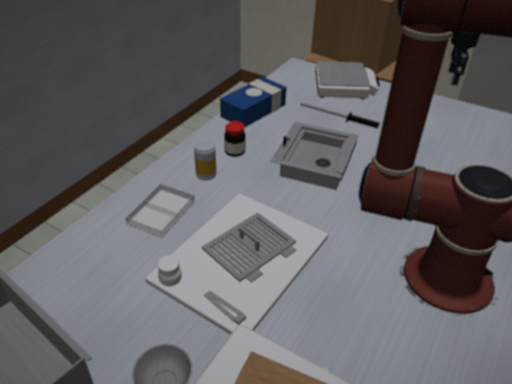

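View pics/top0.png

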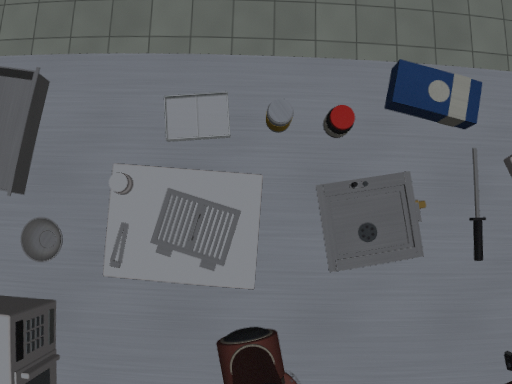

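Top view: the cover is on the board at about (196,227), its handle about (196,228). The basin is at about (370,222) with the knob near (354,185). I'll enlarge these areas for precise pixels.

Run:
```python
import pickle,cv2,numpy as np
t=pickle.load(open("top0.pkl","rb"))["color"]; s=pickle.load(open("side0.pkl","rb"))["color"]
def c(im,x,y,w,h,k):
    a=cv2.resize(im[y:y+h,x:x+w],None,fx=k,fy=k,interpolation=cv2.INTER_CUBIC)
    a=cv2.convertScaleAbs(a,alpha=1.5)
    for i in range(0,w,10):
        cv2.line(a,(i*k,0),(i*k,4 if i%50 else 12),(0,255,255),1)
        if i%20==0: cv2.putText(a,str(x+i),(i*k,14),0,.33,(0,255,255),1)
    for j in range(0,h,10):
        cv2.line(a,(0,j*k),(4,j*k),(0,255,255),1)
        if j%20==0: cv2.putText(a,str(y+j),(0,j*k+4),0,.33,(0,255,255),1)
    return a
A=np.hstack([c(t,145,180,100,100,4),c(t,310,165,100,100,4)])
A=np.hstack([c(t,145,182,100,96,4),c(t,314,168,100,96,4)])
cv2.imwrite("pics/t1.png",cv2.resize(np.hstack([c(t,310,162,120,116,5)]),None,fx=1,fy=1))
cv2.imwrite("pics/t2.png",np.hstack([c(t,146,180,100,100,4),c(s,196,205,100,100,4)]))
cv2.imwrite("pics/s1.png",c(s,265,115,100,80,6))
```

```text
(no output)
```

View pics/t1.png

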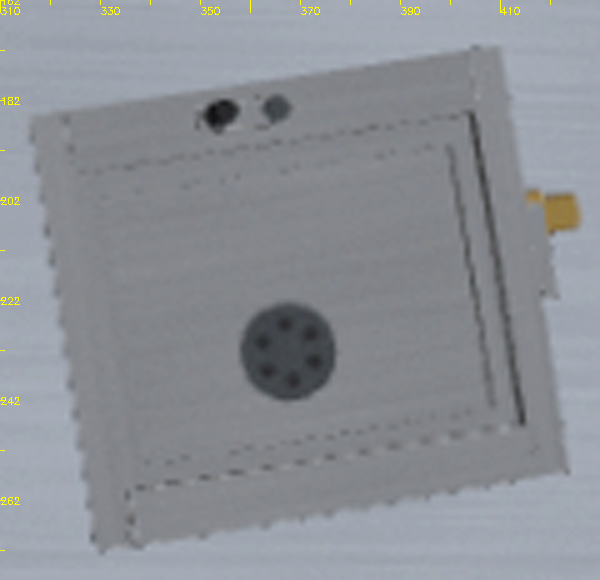

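View pics/t2.png

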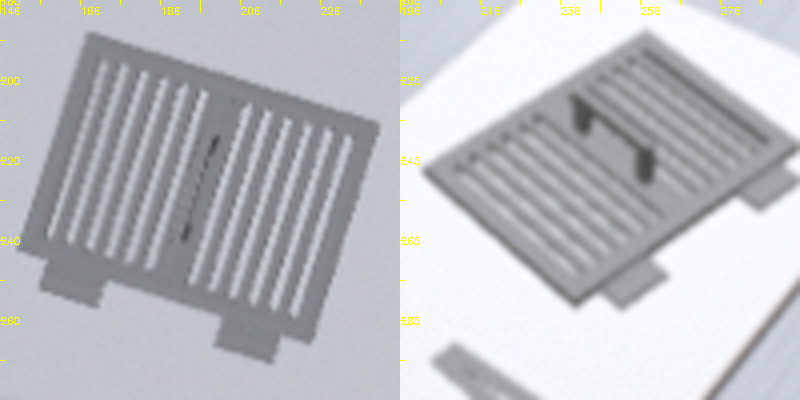

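View pics/s1.png

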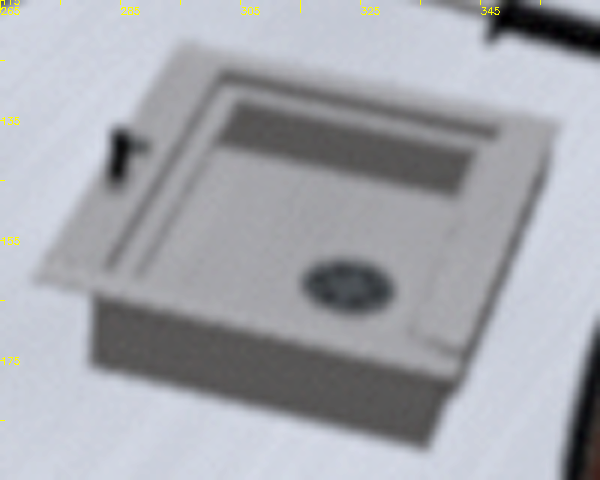

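The enlargements give clear corners. In the top view the opening's rim corners are at (404,185) and (326,196), the lip edge at (337,260) to (415,247), and the cover corners at (168,188), (241,211), (224,265) and (150,242). The catch lies aside towards +y. Next I fit the poses to these.

```bash
cat > h.py <<'E'
import pickle,cv2,numpy as np
from scipy.optimize import least_squares
D={n:pickle.load(open(f"{n}0.pkl","rb")) for n in("top","side")}
def proj(n,P):
    d=D[n];E=d["extrinsics"];K=np.array([[d["fx"],0,d["cx"]],[0,d["fy"],d["cy"]],[0,0,1]])
    return cv2.projectPoints(np.array(P,float).reshape(-1,3),cv2.Rodrigues(E[:3,:3])[0],E[:3,3],K,d["D"])[0].reshape(-1,2)
def w(p,P):
    c,s=np.cos(p[2]),np.sin(p[2]);P=np.array(P,float)
    return np.c_[p[0]+c*P[:,0]-s*P[:,1],p[1]+s*P[:,0]+c*P[:,1],P[:,2]]
def fit(obs,p0):
    f=lambda p:np.concatenate([(proj(n,w(p,[a[0] for a in L]))-[a[1] for a in L]).ravel() for n,L in obs.items() if L])
    r=least_squares(f,p0,loss="soft_l1",x_scale=[.1,.1,.3]); return r.x,r.fun.reshape(-1,2).round(1)
E
python3 - <<'E'
from h import *
B={"top":[((.088,-.105,.065),(404.2,184.6)),((.088,.105,.065),(325.6,196.4)),((-.074,.105,.070),(337,259.8)),((-.074,-.105,.070),(414.6,247))],
"side":[((.088,-.105,.065),(302,127.2)),((.088,.105,.065),(283,159.7)),((-.074,-.105,.07),(348,137.2))]}
z=.028
C={"top":[((.075,.1,z),(168,188)),((.075,-.1,z),(241,211)),((-.075,-.1,z),(224,265.5)),((-.075,.1,z),(150.5,242.5))],
"side":[((.075,-.1,z),(257.2,213)),((.075,.1,z),(201.5,248)),((-.075,.1,z),(240.5,280.7)),((-.075,-.1,z),(296,242))]}
for nm,O in(("basin",B),("cover",C)):
    for k in("both","top","side"):
        o=O if k=="both" else {k:O[k]}
        p,r=fit(o,[.5,-.2 if nm=="basin" else .15,0]); print(nm,k,p.round(4)); 
        if k=="both": print(r.tolist())
    if nm=="cover": pc=fit(O,[.5,.15,0])[0]
    else: pb=fit(O,[.5,-.2,0])[0]
print(proj("top",w(pc,[(-.03,0,.064),(.03,0,.064)])),proj("side",w(pc,[(-.035,0,.064),(.035,0,.064)])))
th=1.5
for th in(1.4,1.55,1.7,):
    k=(.104-.032*np.cos(th),.032*np.sin(th))
    print(th,proj("top",w(pb,[(*k,.1015),(*k,.0715),(.104,0,.065)])).tolist(),w(pb,[(*k,.0865)]))
E
```

```text
basin both [ 0.4843 -0.2592  0.1768]
[[0.2, -0.1], [-0.7, 0.3], [-1.7, 0.7], [0.6, -0.1], [-0.2, -1.7], [-1.0, -0.7], [1.0, -3.0]]
basin top [ 0.4848 -0.26    0.1745]
basin side [ 0.4795 -0.2512  0.1798]
cover both [ 0.4673  0.1881 -0.2688]
[[-0.9, 0.1], [-0.4, -0.3], [-0.5, 1.1], [-0.8, 0.9], [0.1, -1.7], [0.0, -2.0], [-0.4, -1.3], [0.3, -2.4]]
cover top [ 0.4684  0.1864 -0.2726]
cover side [ 0.4638  0.1935 -0.2666]
[[189.85531696 238.42028418]
 [196.97873426 215.51680725]] [[258.84067116 240.18303377]
 [240.3856624  225.9523347 ]]
1.4 [[355.56820378841417, 186.92371497656939], [353.05603648471504, 188.0398155488298], [364.1585004911742, 184.34844227696112]] [[ 0.57578668 -0.21085123  0.0865    ]]
1.55 [[355.07020291638435, 185.04511512929326], [352.5705333497764, 186.2052241750403], [364.1585004911742, 184.34844227696112]] [[ 0.58040509 -0.20956007  0.0865    ]]
1.7 [[354.8525716321478, 183.1190298019285], [352.3590958112466, 184.32415001740915], [364.1585004911742, 184.34844227696112]] [[ 0.58516459 -0.20897357  0.0865    ]]
```

```bash
cat > plan.py <<'E'
import sys,json,numpy as np
from scipy.spatial.transform import Rotation as R, Slerp
from station import ctrl
def Rt(yaw,tilt=0): # tool x=cover x at yaw; tilt>0: plain edge (+x) up
    return R.from_euler("z",yaw)*R.from_euler("y",-tilt)*R.from_euler("x",np.pi)
def plan(goals,grip,start=None,vmax=.045,amax=7.5):
    """goals: list of (pos,R). prints rows, in chunks of 8"""
    o=ctrl.get_obs(); p,r=(o["tool_pos"],R.from_rotvec(o["tool_rot"])) if start is None else start
    out=[]
    for gp,gr in goals:
        gp=np.array(gp);p0,r0=p,r
        n=int(np.ceil(max(np.linalg.norm(gp-p)/vmax,np.degrees((r.inv()*gr).magnitude())/amax,1)))
        sl=Slerp([0,1],R.concatenate([r0,gr]))
        for k in range(1,n+1):
            d=np.round(r.inv().apply(p0+(gp-p0)*k/n-p)/.05,2); a=np.round((r.inv()*sl(k/n)).as_rotvec()/np.radians(8),2)
            p=p+r.apply(d*.05); r=r*R.from_rotvec(a*np.radians(8))
            out.append([grip,(d+0.).tolist(),(a+0.).tolist()])
    for i in range(0,len(out),8): print(json.dumps(out[i:i+8]))
def show():
    o=ctrl.get_obs(); r=R.from_rotvec(o["tool_rot"]);x=r.apply([1,0,0])
    print("t",round(o["t"],2),o["tool_pos"].round(4),"yaw",round(np.arctan2(x[1],x[0]),4),"tilt",round(np.arcsin(x[2]),4),"F",o["contact_force"].round(1),"op",round(o["opening"],4),"g",round(o["grip_force"],1))
E
python3 - <<'E'
from plan import *
show(); plan([((.4673,.1881,.17),Rt(-.2688))],1)
E
```

```text
t 0.1 [ 0.1993 -0.5918  0.2302] yaw 0.3248 tilt 0.0002 F [0.3 0.3 0.2] op 0.0857 g 0.0
[[1, [0.53, -0.69, 0.06], [0.0, 0.0, 0.22]], [1, [0.51, -0.7, 0.07], [0.0, 0.0, 0.23]], [1, [0.48, -0.72, 0.06], [0.0, 0.0, 0.22]], [1, [0.46, -0.74, 0.07], [0.0, 0.0, 0.22]], [1, [0.44, -0.74, 0.06], [0.0, 0.0, 0.23]], [1, [0.42, -0.77, 0.07], [0.0, 0.0, 0.22]], [1, [0.39, -0.77, 0.06], [0.0, 0.0, 0.23]], [1, [0.37, -0.79, 0.07], [-0.01, 0.0, 0.22]]]
[[1, [0.34, -0.79, 0.06], [0.0, 0.0, 0.22]], [1, [0.32, -0.81, 0.07], [0.0, 0.0, 0.23]], [1, [0.29, -0.82, 0.06], [0.0, 0.0, 0.22]], [1, [0.27, -0.83, 0.06], [0.0, 0.0, 0.22]], [1, [0.24, -0.83, 0.07], [0.0, 0.0, 0.23]], [1, [0.21, -0.84, 0.06], [0.0, 0.0, 0.22]], [1, [0.19, -0.85, 0.06], [0.0, 0.0, 0.23]], [1, [0.16, -0.85, 0.07], [0.0, 0.0, 0.22]]]
[[1, [0.14, -0.86, 0.06], [0.0, 0.0, 0.22]], [1, [0.11, -0.86, 0.06], [0.0, 0.0, 0.23]], [1, [0.08, -0.86, 0.07], [0.0, 0.0, 0.22]]]
```

>>> {"fn": "play_rows", "kwargs": {"series": [[1,[0.53,-0.69,0],[0,0,0.22]],[1,[0.51,-0.7,0],[0,0,0.23]],[1,[0.48,-0.72,0],[0,0,0.22]],[1,[0.46,-0.74,0],[0,0,0.22]],[1,[0.44,-0.74,0],[0,0,0.23]],[1,[0.42,-0.77,0],[0,0,0.22]],[1,[0.39,-0.77,0],[0,0,0.23]],[1,[0.37,-0.79,0],[0,0,0.22]]]}}

```text
t: 1.1
tool_pos: [0.3123, -0.2623, 0.2308]
tool_rot: [-3.139, -0.115, 0.0]
contact_force: [0.6, 0.2, -0.9]
opening: 0.0855
grip_force: 0.0
```

>>> {"fn": "play_rows", "kwargs": {"series": [[1,[0.34,-0.79,0],[0,0,0.22]],[1,[0.32,-0.81,0],[0,0,0.23]],[1,[0.29,-0.82,0],[0,0,0.22]],[1,[0.27,-0.83,0.1],[0,0,0.22]],[1,[0.24,-0.83,0.1],[0,0,0.23]],[1,[0.21,-0.84,0.1],[0,0,0.22]],[1,[0.19,-0.85,0.1],[0,0,0.23]],[1,[0.16,-0.85,0.1],[0,0,0.22]]]}}

```text
t: 2.1
tool_pos: [0.4249, 0.0659, 0.2058]
tool_rot: [3.129, -0.276, -0.0]
contact_force: [0.7, -0.9, -0.4]
opening: 0.0857
grip_force: 0.0
```

>>> {"fn": "play_rows", "kwargs": {"series": [[1,[0.14,-0.86,0.2],[0,0,0.22]],[1,[0.11,-0.86,0.2],[0,0,0.23]],[1,[0.08,-0.86,0.2],[0,0,0.22]],[1,[0,0,0],[0,0,0]]]}}

```text
t: 2.6
tool_pos: [0.4667, 0.189, 0.1745]
tool_rot: [3.113, -0.415, -0.005]
contact_force: [0.6, -0.8, 1.4]
opening: 0.0854
grip_force: 0.0
```

Run:
```python
from plan import *
from station import imaging
import cv2
show(); plan([((.4673,.1881,.105),Rt(-.2688)),((.4673,.1881,.041),Rt(-.2688))],1)
a=imaging.get_image("top")["color"][160:280,130:260]; b=imaging.get_image("side")["color"][150:290,180:320]
f=lambda a:cv2.convertScaleAbs(cv2.resize(a,(400,400*a.shape[0]//a.shape[1]),interpolation=cv2.INTER_CUBIC)[:369],alpha=1.5)
cv2.imwrite("pics/g1.png",np.hstack([f(a),f(b)]))
```

```text
t 2.6 [0.4667 0.189  0.1745] yaw -0.2651 tilt -0.0032 F [ 0.6 -0.8  1.4] op 0.0854 g 0.0
[[1, [0.01, 0.01, 0.7], [0.01, 0.01, 0.01]], [1, [0.01, 0.0, 0.69], [0.0, 0.01, 0.02]], [1, [0.0, 0.0, 0.64], [0.0, 0.0, 0.0]], [1, [0.0, 0.0, 0.64], [0.0, 0.0, 0.0]]]
```

View pics/g1.png

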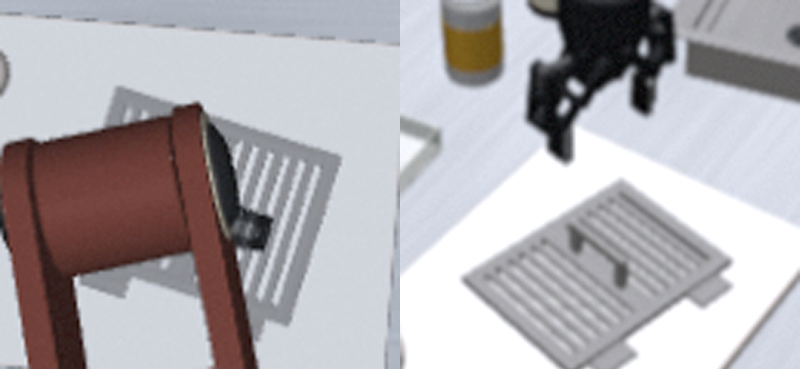

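The gripper stands above the cover and the side view shows the fingertips at about (238,205) and (266,189). I'll use them to check the side camera's bias.

Run:
```python
from h import *
p=(.4667,.189,-.2651)
for z in(.1745,.1875):
  for hw in(.0427,.050): print(z,hw,proj("side",w(p,[(0,hw,z),(0,-hw,z)])).round(1).tolist(),proj("side",w(p,[(0,0,z)])).round(1).tolist())
```

```text
0.1745 0.0427 [[236.8, 208.7], [262.5, 193.2]] [[249.9, 200.8]]
0.1745 0.05 [[234.5, 210.1], [264.6, 191.9]] [[249.9, 200.8]]
0.1875 0.0427 [[236.8, 204.6], [262.6, 189.2]] [[250.0, 196.7]]
0.1875 0.05 [[234.5, 206.0], [264.8, 187.9]] [[250.0, 196.7]]
```

>>> {"fn": "play_rows", "kwargs": {"series": [[1,[0.01,0.01,0.7],[0,0,0]],[1,[0.01,0,0.7],[0,0.02,0.03]],[1,[0,0,0.64],[0,0,0]],[1,[0,0,0.5],[0,0,0]],[1,[0,0,0.1],[0,0,0]],[1,[0,0,0],[0,0,0]]]}}

```text
t: 3.45
tool_pos: [0.4689, 0.186, 0.045]
tool_rot: [3.112, -0.429, 0.006]
contact_force: [0.9, 0.1, 1.1]
opening: 0.0851
grip_force: 0.0
```

>>> {"fn": "play_rows", "kwargs": {"series": [[0.25,[0,0,0],[0,0,0]],[0.25,[0,0,0],[0,0,0]],[0.25,[0,0,0],[0,0,0]],[0.25,[0,0,0],[0,0,0]],[0.25,[0,0,0],[0,0,0]],[0.25,[0,0,0],[0,0,0]]], "force": 20}}

```text
t: 4.2
tool_pos: [0.4684, 0.1865, 0.0443]
tool_rot: [3.112, -0.427, 0.004]
contact_force: [1.0, -0.6, -0.1]
opening: 0.0211
grip_force: 0.0
```

Run:
```python
from plan import *
from station import imaging
import cv2
show()
b=imaging.get_image("side")["color"][195:285,195:305]
cv2.imwrite("pics/g2.png",cv2.convertScaleAbs(cv2.resize(b,None,fx=6,fy=6,interpolation=cv2.INTER_CUBIC),alpha=1.6))
```

```text
t 4.2 [0.4684 0.1865 0.0443] yaw -0.2728 tilt 0.0027 F [ 1.  -0.6 -0.1] op 0.0211 g 0.0
```

View pics/g2.png

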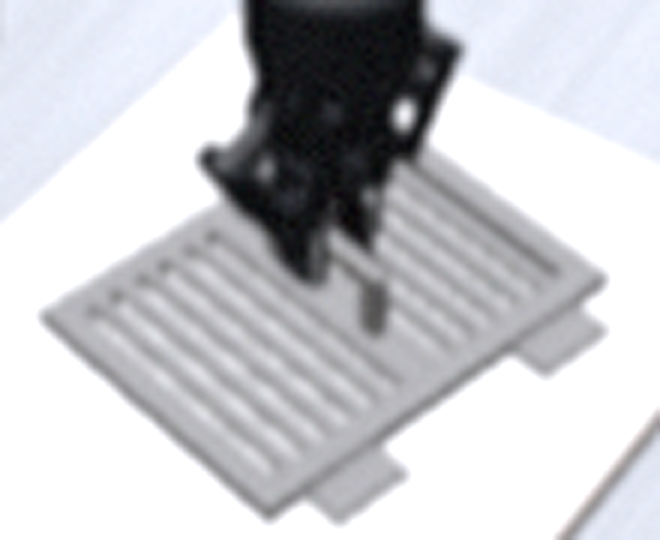

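The bar runs between both fingers. I lower 4 mm and close.

>>> {"fn": "play_rows", "kwargs": {"series": [[0.25,[0,0,0.08],[0,0,0]],[0,[0,0,0],[0,0,0]],[0,[0,0,0],[0,0,0]],[0,[0,0,0],[0,0,0]],[0,[0,0,0],[0,0,0]],[0,[0,0,0],[0,0,0]]], "force": 90}}

```text
t: 5.0
tool_pos: [0.4682, 0.1864, 0.0399]
tool_rot: [3.112, -0.427, 0.003]
contact_force: [-0.2, 0.2, -3.2]
opening: 0.0063
grip_force: 87.7
```

>>> {"fn": "play_rows", "kwargs": {"series": [[0,[0,0,-0.1],[0,0,0]],[0,[0,0,-0.3],[0,0,0]],[0,[0,0,-0.6],[0,0,0]],[0,[0,0,-0.8],[0,0,0]],[0,[0,0,-0.8],[0,0,0]],[0,[0,0,-0.4],[0,0,0]],[0,[0,0,0],[0,0,0]]]}}

```text
t: 5.88
tool_pos: [0.4691, 0.1869, 0.1924]
tool_rot: [-3.111, 0.427, -0.01]
contact_force: [0.2, 1.2, -4.1]
opening: 0.0058
grip_force: 88.1
```

Run:
```python
from plan import *
show()
b=(.4843,-.2592);y=.1768;c,s=np.cos(y),np.sin(y);bp=lambda x,yy,z:(b[0]+c*x-s*yy,b[1]+s*x+c*yy,z)
print(bp(.035,0,.2)); plan([(bp(.035,0,.2),Rt(y,.21))],0)
```

```text
t 5.88 [0.4691 0.1869 0.1924] yaw -0.2728 tilt 0.0063 F [ 0.2  1.2 -4.1] op 0.0058 g 88.1
(np.float64(0.5187544042209478), np.float64(-0.25304418731770223), 0.2)
[[0, [0.33, 0.82, -0.01], [0.03, 0.14, -0.32]], [0, [0.3, 0.84, -0.02], [0.04, 0.15, -0.32]], [0, [0.26, 0.84, -0.01], [0.03, 0.14, -0.32]], [0, [0.22, 0.86, -0.01], [0.03, 0.14, -0.32]], [0, [0.18, 0.87, -0.01], [0.04, 0.15, -0.32]], [0, [0.14, 0.87, -0.01], [0.03, 0.14, -0.32]], [0, [0.11, 0.88, -0.01], [0.03, 0.14, -0.33]], [0, [0.06, 0.88, -0.01], [0.04, 0.14, -0.32]]]
[[0, [0.03, 0.89, -0.02], [0.03, 0.15, -0.32]], [0, [-0.01, 0.88, -0.02], [0.03, 0.14, -0.32]]]
```

>>> {"fn": "play_rows", "kwargs": {"series": [[0,[0.16,0.41,0],[0.03,0.14,-0.32]],[0,[0.3,0.84,0],[0.04,0.15,-0.32]],[0,[0.26,0.84,0],[0.03,0.14,-0.32]],[0,[0.22,0.86,0],[0.03,0.14,-0.32]],[0,[0.18,0.87,0],[0.04,0.15,-0.32]],[0,[0.14,0.87,0],[0.03,0.14,-0.32]],[0,[0.11,0.88,0],[0.03,0.14,-0.33]],[0,[0.06,0.88,0],[0.04,0.14,-0.32]]]}}

```text
t: 6.88
tool_pos: [0.5038, -0.144, 0.1889]
tool_rot: [-3.112, -0.137, -0.251]
contact_force: [0.7, -0.6, -4.0]
opening: 0.0062
grip_force: 88.3
```

>>> {"fn": "play_rows", "kwargs": {"series": [[0,[0.03,0.89,0],[0.03,0.15,-0.32]],[0,[0,0.6,0],[0.03,0.14,-0.32]],[0,[0,0.4,0],[0,0,0]],[0,[0,0.2,0],[0,0,0]],[0,[0,0,0],[0,0,0]]]}}

```text
t: 7.5
tool_pos: [0.5198, -0.2463, 0.191]
tool_rot: [-3.095, -0.274, -0.318]
contact_force: [-0.1, 0.2, -4.3]
opening: 0.006
grip_force: 88.4
```

Run:
```python
from plan import *
show()
b=(.4843,-.2592);y=.1768;c,s=np.cos(y),np.sin(y);bp=lambda x,yy,z:(b[0]+c*x-s*yy,b[1]+s*x+c*yy,z)
plan([(bp(.035,0,.15),Rt(y,.21))],0)
```

```text
t 7.5 [ 0.5198 -0.2463  0.191 ] yaw 0.1767 tilt 0.2048 F [-0.1  0.2 -4.3] op 0.006 g 88.4
[[0, [-0.21, 0.13, 0.79], [0.0, 0.04, 0.0]]]
```

```bash
cat >> plan.py <<'E'
BX,BY,YAW=.4843,-.2592,.1768
def goal(xt,zt,tilt,yt=0,yaw=None):
    yw=YAW if yaw is None else yaw
    r=R.from_euler("z",YAW); p=np.array([xt,yt,.055+zt])-R.from_euler("z",yw-YAW).apply(R.from_euler("y",-tilt).apply([-.095,0,-.018]))
    return r.apply(p)+[BX,BY,0],Rt(yw,tilt)
def cov():
    o=ctrl.get_obs();r=R.from_rotvec(o["tool_rot"])*R.from_euler("x",-np.pi);b=R.from_euler("z",-YAW)
    f=lambda v:(b.apply(o["tool_pos"]+r.apply(v)-[BX,BY,.055])*1000).round(1)
    print("tongue",f([-.095,0,-.018]),"plain",f([.075,0,-.020]))
E
python3 - <<'E'
from plan import *
cov(); print(goal(-.045,.03,.21)[0]); plan([goal(-.045,.03,.21)],0,vmax=.03)
E
```

```text
tongue [-52.1   6.5  99. ] plain [114.8   6.5 131.6]
[ 0.52777226 -0.25143301  0.12240825]
[[0, [-0.05, 0.04, 0.46], [0.0, 0.01, 0.0]], [0, [-0.05, 0.05, 0.45], [0.0, 0.01, 0.0]], [0, [-0.05, 0.04, 0.46], [0.0, 0.02, 0.0]]]
```

>>> {"fn": "play_rows", "kwargs": {"series": [[0,[-0.05,0.04,0.46],[0,0.01,0]],[0,[-0.05,0.05,0.45],[0,0.01,0]],[0,[-0.05,0.04,0.46],[0,0.02,0]],[0,[0,0,0],[0,0,0]]]}}

```text
t: 8.0
tool_pos: [0.5263, -0.2496, 0.1204]
tool_rot: [-3.091, -0.276, -0.321]
contact_force: [0.4, 0.7, -3.9]
opening: 0.0063
grip_force: 88.3
```

Run:
```python
from plan import *
from station import imaging
from h import proj
import cv2
show();cov()
o=ctrl.get_obs();r=R.from_rotvec(o["tool_rot"])*R.from_euler("x",-np.pi)
C=o["tool_pos"]+r.apply([(x,y,z-.020) for x,y,z in((.075,.1,.008),(.075,-.1,.008),(-.075,-.1,.008),(-.075,.1,.008),(-.095,.08,.004),(-.095,.04,.004),(-.095,-.04,.004),(-.095,-.08,.004))])
b=R.from_euler("z",YAW).apply([(.088,.105,.065),(.088,-.105,.065),(-.074,-.105,.07),(-.074,.105,.07)])+[BX,BY,0]
out=[]
for n,(x0,y0,w,h),k in(("top",(312,165,110,105),5),("side",(262,105,110,105),5)):
    a=imaging.get_image(n)["color"][y0:y0+h,x0:x0+w]
    a=cv2.convertScaleAbs(cv2.resize(a,None,fx=k,fy=k,interpolation=cv2.INTER_CUBIC),alpha=1.6)
    for P,c in((C,(0,0,255)),(b,(0,255,0))):
        for u,v in proj(n,P): cv2.drawMarker(a,(int((u-x0+.5)*k),int((v-y0+.5)*k)),c,0,9,1)
    out.append(a)
m=np.hstack(out); cv2.imwrite("pics/h1.png",cv2.resize(m,(800,800*m.shape[0]//m.shape[1]),interpolation=cv2.INTER_AREA))
```

```text
t 8.0 [ 0.5263 -0.2496  0.1204] yaw 0.1776 tilt 0.2076 F [ 0.4  0.7 -3.9] op 0.0063 g 88.3
tongue [-46.2   2.   28.2] plain [120.6   2.2  61.3]
```

View pics/h1.png

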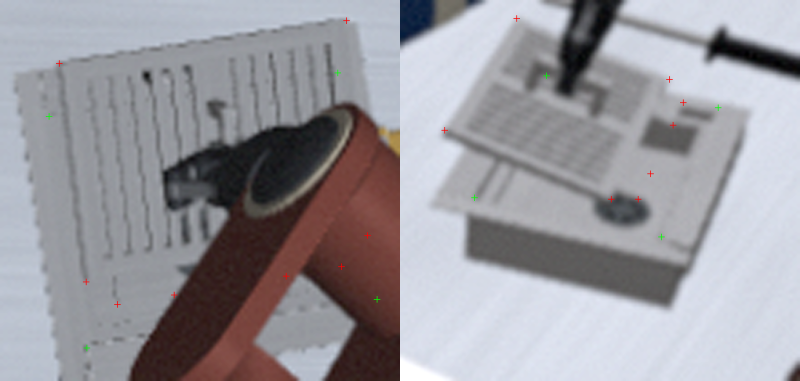

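The side view shows the cover corners on their predicted marks, and the top view matches too. So the gripped cover is where I expect it and the top camera's basin fit can be used. Next I go lower in front of the lip.

```bash
sed -i 's/^BX,BY,YAW=.*/BX,BY,YAW=.4848,-.2598,.175/' plan.py
python3 - <<'E'
from plan import *
cov(); plan([goal(-.052,.010,.21)],0,vmax=.012)
E
```

```text
tongue [-45.    0.6  31.1] plain [121.6   1.2  64.9]
[[0, [-0.11, 0.01, 0.19], [0.0, -0.01, 0.01]], [0, [-0.11, 0.01, 0.2], [0.0, 0.0, 0.01]]]
```

>>> {"fn": "play_rows", "kwargs": {"series": [[0,[-0.11,0.01,0.19],[0,0,0.01]],[0,[-0.11,0.01,0.2],[0,0,0.01]],[0,[0,0,0],[0,0,0]]]}}

```text
t: 8.48
tool_pos: [0.5223, -0.255, 0.103]
tool_rot: [-3.096, -0.268, -0.334]
contact_force: [1.6, -0.4, 2.4]
opening: 0.0059
grip_force: 89.1
```

Run:
```python
from plan import *
show();cov(); plan([goal(-.058,.004,.21)],0,vmax=.012)
```

```text
t 8.47 [ 0.5223 -0.255   0.103 ] yaw 0.1732 tilt 0.2146 F [ 1.6 -0.4  2.4] op 0.0059 g 89.1
tongue [-51.2  -1.6  10.2] plain [115.3  -1.9  44.4]
[[0, [-0.16, -0.04, 0.1], [0.02, -0.03, -0.01]]]
```

>>> {"fn": "play_rows", "kwargs": {"series": [[0,[0,0,0],[0,0,0]],[0,[0,0,0],[0,0,0]]]}}

```text
t: 8.72
tool_pos: [0.5221, -0.2548, 0.1029]
tool_rot: [-3.096, -0.27, -0.332]
contact_force: [1.3, -1.7, 2.7]
opening: 0.0061
grip_force: 89.3
```

Run:
```python
from plan import *
show();cov()
o=ctrl.get_obs();print(o["wrist_torque"], R.from_euler("z",-YAW).apply(o["wrist_torque"]))
from station import imaging
import cv2
b=imaging.get_image("side")["color"][112:190,265:365]
cv2.imwrite("pics/h2.png",cv2.convertScaleAbs(cv2.resize(b,None,fx=7,fy=7,interpolation=cv2.INTER_CUBIC),alpha=1.6))
```

```text
t 8.72 [ 0.5221 -0.2548  0.1029] yaw 0.1742 tilt 0.2133 F [ 1.3 -1.7  2.7] op 0.0061 g 89.3
tongue [-51.4  -1.5  10.2] plain [115.2  -1.7  44.2]
[-0.0352813  -0.58640292 -0.21279116] [-0.13683995 -0.57130376 -0.21279116]
```

View pics/h2.png

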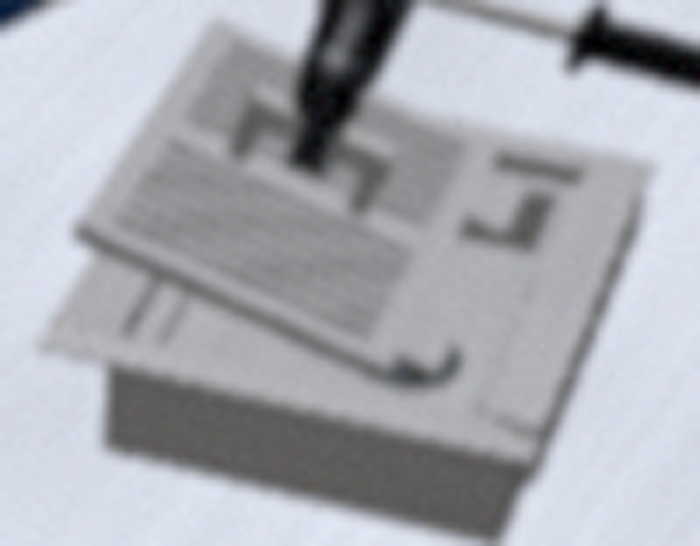

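>>> {"fn": "play_rows", "kwargs": {"series": [[0,[0,0,-0.16],[0,0,0]],[0,[0,0,0],[0,0,0]],[0,[0,0,0],[0,0,0]]]}}

```text
t: 9.15
tool_pos: [0.5187, -0.2537, 0.1082]
tool_rot: [-3.093, -0.271, -0.324]
contact_force: [0.5, -0.3, -3.3]
opening: 0.0061
grip_force: 88.6
```

Run:
```python
from plan import *
show();cov()
o=ctrl.get_obs();print(R.from_euler("z",-YAW).apply(o["wrist_torque"]))
```

```text
t 9.15 [ 0.5187 -0.2537  0.1082] yaw 0.1744 tilt 0.2092 F [ 0.5 -0.3 -3.3] op 0.0061 g 88.6
tongue [-54.8   0.2  15.9] plain [1.119e+02 1.000e-01 4.920e+01]
[0.00084261 0.27522407 0.00839192]
```

The torque puts the contact at the far edge: the plate was touching the catch knob's top, not the rim. I lifted off. A steeper tilt (about 0.34 rad) clears the knob while hooking.

Run:
```python
from plan import *
plan([goal(-.055,.018,.34,.001)],0,vmax=.012)
print();plan([goal(-.056,.006,.34,.001)],0,vmax=.008,start=goal(-.055,.018,.34,.001))
```

```text
[[0, [-0.03, -0.01, -0.14], [0.0, 0.47, 0.0]], [0, [-0.02, -0.01, -0.15], [-0.01, 0.47, 0.0]]]

[[0, [-0.05, 0.0, 0.11], [0.0, 0.0, 0.0]], [0, [-0.05, 0.0, 0.11], [0.0, 0.0, 0.0]]]
```

>>> {"fn": "play_rows", "kwargs": {"series": [[0,[-0.03,-0.01,-0.14],[0,0.47,0]],[0,[-0.02,-0.01,-0.15],[-0.01,0.47,0]],[0,[0,0,0],[0,0,0]],[0,[-0.05,0,0.11],[0,0,0]],[0,[-0.05,0,0.09],[0,0,0]],[0,[0,0,0],[0,0,0]],[0,[0,0,0],[0,0,0]]]}}

```text
t: 10.02
tool_pos: [0.5124, -0.2545, 0.1117]
tool_rot: [-3.056, -0.267, -0.529]
contact_force: [-0.0, -1.1, -3.3]
opening: 0.0058
grip_force: 88.5
```

Run:
```python
from plan import *
show();cov();plan([goal(-.060,.006,.34,.001)],0,vmax=.008)
o=ctrl.get_obs();print(R.from_euler("z",-YAW).apply(o["wrist_torque"]))
```

```text
t 10.03 [ 0.5124 -0.2545  0.1117] yaw 0.1745 tilt 0.3423 F [-0.  -1.1 -3.3] op 0.0058 g 88.5
tongue [-55.3   0.4   7.9] plain [105.5   0.3  63. ]
[[0, [-0.1, -0.01, 0.01], [0.01, -0.02, 0.0]]]
[-0.0247486   0.38074729 -0.0653854 ]
```

>>> {"fn": "play_rows", "kwargs": {"series": [[0,[-0.1,0,0.03],[0,0,0]],[0,[-0.05,0,0.04],[0,0,0]],[0,[0,0,0],[0,0,0]]]}}

```text
t: 10.4
tool_pos: [0.5061, -0.2556, 0.1056]
tool_rot: [-3.056, -0.266, -0.528]
contact_force: [0.6, 0.7, -3.2]
opening: 0.0063
grip_force: 88.5
```

Run:
```python
from plan import *
show();cov();plan([goal(-.076,.005,.34,.000)],0,vmax=.005)
```

```text
t 10.4 [ 0.5061 -0.2556  0.1056] yaw 0.1739 tilt 0.3421 F [ 0.6  0.7 -3.2] op 0.0063 g 88.5
tongue [-61.8   0.5   1.8] plain [99.   0.3 56.9]
[[0, [-0.08, 0.0, -0.05], [0.0, -0.01, 0.0]], [0, [-0.08, 0.01, -0.05], [0.01, 0.0, -0.01]], [0, [-0.09, 0.0, -0.05], [0.0, -0.01, 0.0]]]
```

>>> {"fn": "play_rows", "kwargs": {"series": [[0,[-0.03,0,-0.06],[0,0,0]],[0,[-0.08,0,-0.04],[0,0,0]],[0,[-0.08,0,-0.04],[0,0,0]],[0,[-0.06,0,-0.02],[0,0,0]],[0,[0,0,0],[0,0,0]]]}}

```text
t: 11.02
tool_pos: [0.492, -0.2583, 0.1094]
tool_rot: [-3.057, -0.266, -0.529]
contact_force: [0.5, 0.8, -2.6]
opening: 0.0057
grip_force: 88.5
```

Run:
```python
from plan import *
show();cov();plan([goal(-.084,.005,.34,.000)],0,vmax=.004)
o=ctrl.get_obs();print(R.from_euler("z",-YAW).apply(o["wrist_torque"]))
```

```text
t 11.03 [ 0.492  -0.2583  0.1094] yaw 0.1739 tilt 0.3426 F [ 0.5  0.8 -2.6] op 0.0057 g 88.5
tongue [-76.1   0.3   5.5] plain [84.7  0.2 60.7]
[[0, [-0.08, 0.0, -0.02], [0.01, -0.01, 0.0]], [0, [-0.07, 0.01, -0.02], [0.0, -0.01, -0.01]]]
[ 0.03425909  0.37095321 -0.0194264 ]
```

>>> {"fn": "play_rows", "kwargs": {"series": [[0,[-0.08,0,-0.01],[0,0,0]],[0,[-0.07,0,-0.01],[0,0,0]],[0,[0,0,0],[0,0,0]]]}}

```text
t: 11.4
tool_pos: [0.4847, -0.2595, 0.1077]
tool_rot: [-3.057, -0.266, -0.529]
contact_force: [-0.7, -0.4, -3.9]
opening: 0.0062
grip_force: 88.6
```

Run:
```python
from plan import *
show();cov()
o=ctrl.get_obs();print(R.from_euler("z",-YAW).apply(o["wrist_torque"]))
```

```text
t 11.4 [ 0.4847 -0.2595  0.1077] yaw 0.174 tilt 0.3424 F [-0.7 -0.4 -3.9] op 0.0062 g 88.6
tongue [-83.5   0.4   3.8] plain [77.3  0.2 59. ]
[-0.01671     0.39195903  0.00051535]
```

>>> {"fn": "play_rows", "kwargs": {"series": [[0,[-0.05,0,-0.01],[0,0,0]],[0,[0,0,0],[0,0,0]]]}}

```text
t: 11.65
tool_pos: [0.4824, -0.26, 0.1075]
tool_rot: [-3.057, -0.267, -0.529]
contact_force: [-1.4, 0.1, -3.4]
opening: 0.0062
grip_force: 88.6
```

>>> {"fn": "play_rows", "kwargs": {"series": [[0,[-0.05,0,-0.01],[0,0,0]],[0,[0,0,0],[0,0,0]]]}}

```text
t: 11.9
tool_pos: [0.4803, -0.2605, 0.1076]
tool_rot: [-3.057, -0.266, -0.531]
contact_force: [1.5, -0.0, -2.1]
opening: 0.0063
grip_force: 88.7
```

Run:
```python
from plan import *
show();cov()
o=ctrl.get_obs();print(R.from_euler("z",-YAW).apply(o["wrist_torque"]))
```

```text
t 11.9 [ 0.4803 -0.2605  0.1076] yaw 0.1742 tilt 0.3438 F [ 1.5 -0.  -2.1] op 0.0063 g 88.7
tongue [-87.9   0.1   3.6] plain [72.8 -0.  59. ]
[0.08664396 0.05180541 0.02414353]
```

Wall contact came exactly where predicted (tongue end at -88 mm), so the tongues are under the lip. I back off 3 mm and swing the cover down about the tongues.

Run:
```python
from plan import *
plan([goal(-.085,.004,.335),goal(-.085,.0035,.11)],0,vmax=.012,amax=2)
```

```text
[[0, [0.06, 0.0, 0.03], [0.02, -0.06, -0.01]], [0, [0.0, 0.0, 0.06], [0.0, -0.23, 0.0]], [0, [0.01, 0.0, 0.07], [0.0, -0.23, 0.0]], [0, [0.01, 0.0, 0.06], [0.0, -0.23, 0.0]], [0, [0.01, 0.0, 0.06], [0.0, -0.23, 0.0]], [0, [0.01, 0.0, 0.06], [0.0, -0.23, 0.0]], [0, [0.01, 0.0, 0.06], [0.0, -0.23, 0.0]], [0, [0.02, 0.0, 0.07], [0.0, -0.23, 0.0]]]
```

>>> {"fn": "play_rows", "kwargs": {"series": [[0,[0.06,0,0.03],[0.02,-0.06,-0.01]],[0,[0,0,0.06],[0,-0.23,0]],[0,[0.01,0,0.07],[0,-0.23,0]],[0,[0.01,0,0.06],[0,-0.23,0]],[0,[0.01,0,0.06],[0,-0.23,0]],[0,[0.01,0,0.06],[0,-0.23,0]],[0,[0,0,0],[0,0,0]]]}}

```text
t: 12.78
tool_pos: [0.4897, -0.2585, 0.0921]
tool_rot: [-3.102, -0.275, -0.269]
contact_force: [0.6, 1.0, -1.7]
opening: 0.0061
grip_force: 88.8
```

Run:
```python
from plan import *
show();cov()
o=ctrl.get_obs();print(R.from_euler("z",-YAW).apply(o["wrist_torque"]))
plan([goal(-.085,.0035,.07),goal(-.085,.0025,.0)],0,vmax=.012,amax=1)
```

```text
t 12.78 [ 0.4897 -0.2585  0.0921] yaw 0.1768 tilt 0.1731 F [ 0.6  1.  -1.7] op 0.0061 g 88.8
tongue [-85.4   0.2   3.1] plain [82.4  0.5 30.4]
[-0.06258038  0.14317282  0.01109291]
[[0, [0.01, 0.0, 0.03], [0.0, -0.12, 0.0]], [0, [0.0, 0.0, 0.03], [0.0, -0.13, 0.0]], [0, [0.01, 0.0, 0.03], [0.0, -0.12, 0.01]], [0, [0.01, 0.01, 0.04], [0.0, -0.12, 0.0]], [0, [0.01, 0.0, 0.03], [0.0, -0.13, 0.0]], [0, [0.01, 0.0, 0.03], [-0.01, -0.12, 0.0]], [0, [0.0, 0.0, 0.04], [0.0, -0.12, 0.0]], [0, [0.01, 0.0, 0.04], [0.0, -0.13, 0.0]]]
[[0, [0.0, 0.0, 0.03], [0.0, -0.12, 0.0]], [0, [0.01, 0.0, 0.04], [0.0, -0.13, 0.0]]]
```

>>> {"fn": "play_rows", "kwargs": {"series": [[0,[0,0,0.03],[0,-0.12,0]],[0,[0,0,0.03],[0,-0.13,0]],[0,[0.01,0,0.03],[0,-0.12,0]],[0,[0.01,0,0.03],[0,-0.12,0]],[0,[0.01,0,0.03],[0,-0.13,0]],[0,[0,0,0],[0,0,0]]]}}

```text
t: 13.52
tool_pos: [0.4918, -0.2581, 0.0848]
tool_rot: [-3.118, -0.276, -0.135]
contact_force: [-0.6, 0.5, -3.5]
opening: 0.0066
grip_force: 88.7
```

Run:
```python
from plan import *
show();cov()
o=ctrl.get_obs();print(R.from_euler("z",-YAW).apply(o["wrist_torque"]))
plan([goal(-.085,.0025,.0)],0,vmax=.012,amax=.8)
```

```text
t 13.53 [ 0.4918 -0.2581  0.0848] yaw 0.1763 tilt 0.0864 F [-0.6  0.5 -3.5] op 0.0066 g 88.7
tongue [-85.9   0.4   3.6] plain [83.7  0.6 16.3]
[-0.02055854  0.2075872  -0.01963809]
[[0, [0.01, 0.0, 0.03], [0.0, -0.09, 0.0]], [0, [0.0, 0.0, 0.02], [0.0, -0.09, 0.0]], [0, [0.01, 0.0, 0.03], [0.0, -0.09, 0.0]], [0, [0.0, 0.01, 0.03], [0.0, -0.08, 0.01]], [0, [0.01, 0.0, 0.02], [-0.01, -0.09, 0.0]], [0, [0.01, 0.0, 0.03], [0.0, -0.09, 0.0]], [0, [0.01, 0.0, 0.03], [0.0, -0.09, 0.0]]]
```

>>> {"fn": "play_rows", "kwargs": {"series": [[0,[0.01,0,0.03],[0,-0.09,0]],[0,[0,0,0.02],[0,-0.09,0]],[0,[0.01,0,0.03],[0,-0.09,0]],[0,[0,0,0.03],[0,-0.08,0]],[0,[0.01,0,0.02],[0,-0.09,0]],[0,[0,0,0],[0,0,0]]]}}

```text
t: 14.28
tool_pos: [0.4937, -0.2579, 0.0786]
tool_rot: [-3.126, -0.276, -0.039]
contact_force: [-0.1, 0.3, -1.2]
opening: 0.0056
grip_force: 88.8
```

Run:
```python
from plan import *
show();cov()
o=ctrl.get_obs();print(R.from_euler("z",-YAW).apply(o["wrist_torque"]))
plan([goal(-.085,.0018,.0)],0,vmax=.012,amax=.6)
```

```text
t 14.28 [ 0.4937 -0.2579  0.0786] yaw 0.1763 tilt 0.0253 F [-0.1  0.3 -1.2] op 0.0056 g 88.8
tongue [-85.4   0.2   3.2] plain [84.6  0.4  5.5]
[-0.03655263  0.18250436 -0.03966602]
[[0, [0.01, 0.0, 0.03], [0.0, -0.06, 0.0]], [0, [0.0, 0.0, 0.02], [0.0, -0.06, 0.01]], [0, [0.01, 0.01, 0.03], [0.0, -0.06, 0.0]]]
```

>>> {"fn": "play_rows", "kwargs": {"series": [[0,[0.01,0,0.03],[0,-0.06,0]],[0,[0,0,0.02],[0,-0.06,0]],[0,[0,0,0.03],[0,-0.06,0]],[0,[0,0,0],[0,0,0]]]}}

```text
t: 14.78
tool_pos: [0.4946, -0.2579, 0.075]
tool_rot: [-3.129, -0.276, -0.002]
contact_force: [1.1, 2.2, 1.3]
opening: 0.0062
grip_force: 89.2
```

Run:
```python
from plan import *
show();cov()
o=ctrl.get_obs();print(R.from_euler("z",-YAW).apply(o["wrist_torque"]))
```

```text
t 14.78 [ 0.4946 -0.2579  0.075 ] yaw 0.1762 tilt 0.001 F [1.1 2.2 1.3] op 0.0062 g 89.2
tongue [-85.    0.1   1.9] plain [85.   0.3  0.1]
[ 0.09521323  0.15606969 -0.10415355]
```

Level and resting on the ledge. Now I release slowly and lift off.

>>> {"fn": "play_rows", "kwargs": {"series": [[0.3,[0,0,0],[0,0,0]],[0.4,[0,0,0],[0,0,0]],[0.5,[0,0,0],[0,0,0]],[0.5,[0,0,0],[0,0,0]],[0.5,[0,0,-0.2],[0,0,0]],[0.5,[0,0,-0.5],[0,0,0]],[0.5,[0,0,-0.8],[0,0,0]],[0.5,[0,0,-0.8],[0,0,0]]], "force": 20}}

```text
t: 15.78
tool_pos: [0.4941, -0.2579, 0.1914]
tool_rot: [-3.129, -0.276, -0.001]
contact_force: [0.4, -0.7, -0.2]
opening: 0.043
grip_force: 0.0
```

Run:
```python
from plan import *
show()
th=1.57; k=(.104-.032*np.cos(th),.032*np.sin(th))
c,s=np.cos(YAW),np.sin(YAW);bp=lambda x,y,z:(BX+c*x-s*y,BY+s*x+c*y,z)
from station import imaging
from h import proj
import cv2
plan([(bp(*k,.150),Rt(YAW))],.5)
a=imaging.get_image("side")["color"][112:190,265:365]
cv2.imwrite("pics/e.png",cv2.convertScaleAbs(cv2.resize(a,None,fx=7,fy=7,interpolation=cv2.INTER_CUBIC),alpha=1.6))
t=imaging.get_image("top")["color"];cv2.imwrite("pics/etop.png",t)
# compare knob: dark blob in the top picture at start
t0=cv2.imread("pics/top0.png").sum(2)[175:195,345:362]; v,u=np.nonzero(t0<120); print("knob blob px",u.mean()+345,v.mean()+175,u.min()+345,u.max()+345,v.min()+175,v.max()+175)
for th in(1.4,1.5,1.6,1.7):
    k=(.104-.032*np.cos(th),.032*np.sin(th)); print(th,proj("top",[bp(*k,.1015),bp(*k,.0865)]).round(1).tolist())
```

```text
t 15.78 [ 0.4941 -0.2579  0.1914] yaw 0.1761 tilt 0.0008 F [ 0.4 -0.7 -0.2] op 0.043 g 0.0
[[0.5, [0.63, -0.21, 0.28], [0.0, 0.0, 0.0]], [0.5, [0.63, -0.21, 0.27], [0.0, 0.0, 0.01]], [0.5, [0.63, -0.21, 0.28], [0.0, -0.01, 0.0]]]
knob blob px 353.6363636363636 184.13636363636363 351 356 182 186
1.4 [[355.9, 186.7], [354.6, 187.3]]
1.5 [[355.5, 185.5], [354.2, 186.0]]
1.6 [[355.3, 184.2], [354.0, 184.8]]
1.7 [[355.2, 182.9], [353.9, 183.5]]
```

>>> {"fn": "play_rows", "kwargs": {"series": [[0.5,[0.63,-0.21,0.1],[0,0,0]],[0.5,[0.65,-0.21,0.1],[0,0,0]],[0.5,[0.65,-0.21,0.2],[0,0,0]],[0.5,[0,0,0],[0,0,0]]]}}

```text
t: 16.38
tool_pos: [0.5841, -0.2086, 0.1684]
tool_rot: [-3.127, -0.28, 0.002]
contact_force: [0.1, -0.5, -0.6]
opening: 0.0422
grip_force: 0.0
```

```bash
cat >> plan.py <<'E'
def kn(th,z,rad=.032):
    c,s=np.cos(YAW),np.sin(YAW);x,y=.104-rad*np.cos(th),rad*np.sin(th)
    return (BX+c*x-s*y,BY+s*x+c*y,z),Rt(YAW)
E
python3 - <<'E'
from plan import *
show(); plan([kn(1.63,.11),kn(1.63,.082)],.5)
E
```

```text
t 16.38 [ 0.5841 -0.2086  0.1684] yaw 0.1784 tilt -0.0012 F [ 0.1 -0.5 -0.6] op 0.0422 g 0.0
[[0.5, [-0.01, 0.01, 0.58], [-0.01, 0.0, 0.01]], [0.5, [-0.01, 0.02, 0.59], [0.0, 0.01, 0.01]], [0.5, [0.0, 0.0, 0.56], [0.0, 0.0, 0.0]]]
```

>>> {"fn": "play_rows", "kwargs": {"series": [[0.5,[0,0.02,0.58],[0,0,0]],[0.5,[0,0,0.59],[0,0,0]],[0.5,[0,0,0.5],[0,0,0]],[0.5,[0,0,0],[0,0,0]]]}}

```text
t: 16.88
tool_pos: [0.5814, -0.2105, 0.0838]
tool_rot: [-3.126, -0.275, 0.007]
contact_force: [-0.7, 0.4, -0.2]
opening: 0.0426
grip_force: 0.0
```

>>> {"fn": "play_rows", "kwargs": {"series": [[0.05,[0,0,0],[0,0,0]],[0.05,[0,0,0],[0,0,0]],[0.05,[0,0,0],[0,0,0]],[0.05,[0,0,0],[0,0,0]]], "force": 25}}

```text
t: 17.38
tool_pos: [0.5843, -0.2091, 0.0882]
tool_rot: [-3.125, -0.276, -0.002]
contact_force: [-1.9, 7.0, 3.4]
opening: 0.0103
grip_force: 24.6
```

Run:
```python
from plan import *
show(); plan([kn(t,.083) for t in(1.3,1.,.7,.4,.15,0)],.05,vmax=.012)
```

```text
t 17.38 [ 0.5843 -0.2091  0.0882] yaw 0.1762 tilt 0.0019 F [-1.9  7.   3.4] op 0.0103 g 24.6
[[0.05, [-0.11, 0.02, 0.05], [-0.01, -0.01, 0.0]], [0.05, [-0.12, 0.02, 0.05], [-0.02, 0.0, 0.01]], [0.05, [-0.17, 0.07, 0.0], [0.0, 0.0, 0.0]], [0.05, [-0.15, 0.13, 0.0], [0.0, 0.0, 0.0]], [0.05, [-0.1, 0.16, 0.0], [0.0, 0.0, 0.0]], [0.05, [-0.04, 0.16, 0.0], [0.0, 0.0, 0.0]], [0.05, [-0.01, 0.09, 0.0], [0.0, 0.0, 0.0]]]
```

>>> {"fn": "play_rows", "kwargs": {"series": [[0.05,[-0.11,0.0,0],[0,0,0]],[0.05,[-0.12,0.01,0],[0,0,0]],[0.05,[-0.17,0.07,0],[0,0,0]],[0.05,[0,0,0],[0,0,0]]]}}

```text
t: 17.88
tool_pos: [0.565, -0.2172, 0.0882]
tool_rot: [-3.127, -0.276, -0.002]
contact_force: [-1.9, 5.1, 4.1]
opening: 0.0104
grip_force: 24.7
```

Run:
```python
from plan import *
show(); plan([kn(t,.086) for t in(.7,.4,.15,0)],.05,vmax=.012)
```

```text
t 17.88 [ 0.565  -0.2172  0.0882] yaw 0.1763 tilt 0.0015 F [-1.9  5.1  4.1] op 0.0104 g 24.7
[[0.05, [-0.14, 0.15, 0.04], [-0.02, -0.01, 0.01]], [0.05, [-0.1, 0.16, 0.0], [0.0, 0.0, 0.0]], [0.05, [-0.04, 0.15, 0.0], [0.0, 0.0, 0.0]], [0.05, [-0.01, 0.1, 0.0], [0.0, 0.0, 0.0]]]
```

>>> {"fn": "play_rows", "kwargs": {"series": [[0.05,[-0.14,0.14,0],[0,0,0]],[0.05,[-0.1,0.16,0],[0,0,0]],[0.05,[-0.04,0.15,0],[0,0,0]],[0.05,[-0.01,0.1,0],[0,0,0]],[0.05,[0,0,0],[0,0,0]]]}}

```text
t: 18.5
tool_pos: [0.5546, -0.247, 0.0878]
tool_rot: [-3.126, -0.276, 0.002]
contact_force: [-5.3, 4.8, 5.0]
opening: 0.0107
grip_force: 25.4
```

Run:
```python
from plan import *
show(); o=ctrl.get_obs(); print((R.from_euler("z",-YAW).apply(o["tool_pos"]-[BX,BY,0])*1000).round(1), R.from_euler("z",-YAW).apply(o["contact_force"]))
```

```text
t 18.5 [ 0.5546 -0.247   0.0878] yaw 0.176 tilt -0.0012 F [-5.3  4.8  5. ] op 0.0107 g 25.4
[71.   0.5 87.8] [-4.34557264  5.66731235  5.01336262]
```

>>> {"fn": "play_rows", "kwargs": {"series": [[0.05,[0.01,0.06,0],[0,0,0]],[0.05,[0,0,0],[0,0,0]]]}}

```text
t: 18.75
tool_pos: [0.5547, -0.2473, 0.0877]
tool_rot: [-3.12, -0.276, 0.007]
contact_force: [-9.2, 13.3, 10.3]
opening: 0.0105
grip_force: 26.0
```

Run:
```python
from plan import *
show(); o=ctrl.get_obs(); print((R.from_euler("z",-YAW).apply(o["tool_pos"]-[BX,BY,0])*1000).round(1), R.from_euler("z",-YAW).apply(o["contact_force"]))
```

```text
t 18.75 [ 0.5547 -0.2473  0.0877] yaw 0.1765 tilt -0.0037 F [-9.2 13.3 10.3] op 0.0105 g 26.0
[71.   0.1 87.7] [-6.75686164 14.69406552 10.29364052]
```

The force rose sharply with almost no motion, so the catch is at its stop. I release and retreat straight up.

>>> {"fn": "play_rows", "kwargs": {"series": [[0.05,[0,-0.04,0],[0,0,0]],[0.3,[0,0,0],[0,0,0]],[0.5,[0,0,0],[0,0,0]],[0.5,[0,0,0],[0,0,0]],[0.5,[0,0,-0.5],[0,0,0]],[0.5,[0,0,-0.9],[0,0,0]],[0.5,[0,0,-0.9],[0,0,0]]]}}

```text
t: 19.62
tool_pos: [0.5558, -0.249, 0.2021]
tool_rot: [-3.129, -0.276, -0.0]
contact_force: [0.3, -0.3, 0.3]
opening: 0.0425
grip_force: 0.0
```

>>> {"fn": "play_rows", "kwargs": {"series": [[0.5,[-0.3,0,-0.8],[0,0,0]],[0.5,[-0.8,0,-0.3],[0,0,0]],[0.5,[-0.8,-0.5,0],[0,0,0]],[0.5,[0,-0.9,0],[0,0,0]],[0.5,[0,-0.9,0],[0,0,0]],[0.5,[0,0,0],[0,0,0]]]}}

```text
t: 20.38
tool_pos: [0.4421, -0.1507, 0.2566]
tool_rot: [3.129, 0.28, 0.003]
contact_force: [-0.8, -0.7, -0.2]
opening: 0.0425
grip_force: 0.0
```

Run:
```python
from plan import *
from station import imaging
import cv2
show()
o=[]
for n,(x,y) in(("top",(312,165)),("side",(265,108))):
    a=imaging.get_image(n)["color"][y:y+100,x:x+110]; o.append(cv2.convertScaleAbs(cv2.resize(a,(400,364),interpolation=cv2.INTER_CUBIC),alpha=1.6))
cv2.imwrite("pics/f.png",np.hstack(o))
```

```text
t 20.38 [ 0.4421 -0.1507  0.2566] yaw 0.1788 tilt 0.0018 F [-0.8 -0.7 -0.2] op 0.0425 g 0.0
```

View pics/f.png

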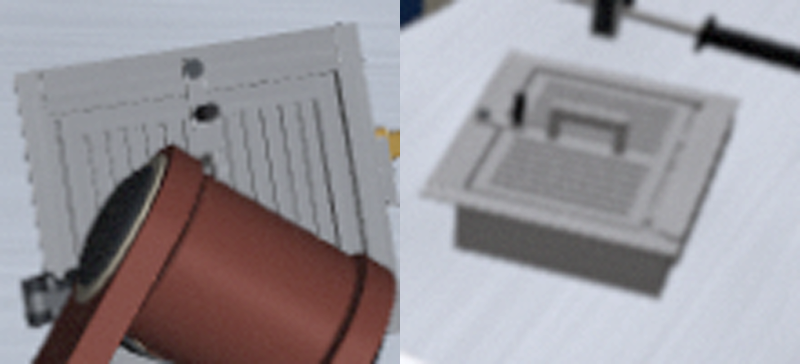

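The cover lies inside the rim with its tongues under the lip. The catch points straight across the edge: in the top view the knob is at (207,112), below the pivot at (193,68). The arm is clear.

```bash
python3 -c "
from station import ctrl
print(ctrl.finish_job())"
```

```text
the job is handed in; nothing more can be done
None
```

The cover is hooked under the lip and down on the ledge, the catch is against its stop across the cover's edge, and the job was handed in at about 20 s; the hand-in call gave no verdict back.

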